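# Dark-box check of a carrier board

## Robot

A 7-joint arm with a two-finger parallel gripper is mounted at the origin on a cart in front of the work surface, level with it; the furniture and walls round the work are solid. World frame = base frame: x ahead of the robot, y to its left, z up, the work surface at z = 0. Lengths are in m, angles in rad, forces in N, time in s.
With the tool pointing down it reaches from about 0.4 to 0.85 m from the base axis. Payload 10.4 kg.
Tool frame: the origin (TCP) lies on the centre line of the jaws, within the pads' length; the fingertips stand r.tip_extent ahead of it and the grasp point (between the pads) lies 3 mm ahead of it (r.tip_extent is the distance from the TCP to the fingertips, in m); z points along the fingers, y is the direction in which the jaws open and shut (so a half turn about z gives the same grasp; the last joint's range is limited). The gripper opens to 87 mm and grips with 3 to 60 N. Pads are 19 mm wide; open, the fingers measure 117 mm over their backs; the gripper's body (75 mm by 190 mm) begins 51 mm behind the grasp point.
Start: joints at [-1.172, 0.332, -0.065, 1.46, 0.022, 1.35, -0.088], TCP at [0.256, 0.57, 0.245] pointing down, gripper open.
Joint ranges: [-2.6, 2.6], [-0.5, 2.12], [-1.47, 1.34], [0.16, 2.42], [-1.27, 4.41], [0.06, 2.06], [-2.6, 2.6]. Speed limits (rad/s): [2.22, 2.22, 2.79, 2.79, 3.14, 3.14, 3.14].

## Interface

Orientations are given as a unit quaternion [x, y, z, w].
In Python, from bench import r gives the robot as it stands. The module is installed in compiled form; this text tells all that it offers.
- The arm moves only by the shell command python3 -m jog 'ROWS' [FORCE]. ROWS is JSON, a list of rows, each a list of 5 numbers: the shift along the tool's x, y, z in cm, then the turn about the tool's z in rad, then the closure, from 0 (fully open) to 1 (shut). A call has exactly 10 rows; each row shifts and turns the pose as measured when the row begins, along the tool's axes as they then stand; what a row does not reach is not made up. A row lasts 1/10 s, in which the tool goes at most 50 mm and 8.59 degrees, less where a joint would pass 70% of its speed; a pose out of reach is approached as far as the arm can. A call with a gripper value outside its range is refused whole. The fingers move at their own pace and stop on an object; FORCE is the grip in N (left out, the last holds). Time passes only in rows, so rows that do not move let the fingers close, or fill a call up. It gives the time, the measured TCP pose, the force and the opening at its end, in the units of the state.
- r.read_state(): the state, without advancing time (a new reading comes with each control period).
- r.camera(name): name is "side" or "top" or "wrist"; returns a dict with "pixels" (400x640x3 uint8, red, green, blue), "fx", "fy", "cx", "cy" (pixels), "k1" (the pictures are not rectified: a ray, as slopes to the right and down, at radius r is drawn at 1 + k1 r^2 times it, then the intrinsics apply), "camera_from_world" (4x4, takes a point from world to camera coordinates). Camera axes: x right, y up, looking along -z (the intrinsics and any distortion apply to the point x, -y, -z); pixel columns grow to the right and rows downward; lengths in m; the calibration is good to about 2 mm. A picture is of the moment at which its call begins. There is no depth.
- r.close_job(): hands the job in, once; it reports no verdict.
The state is a dict: "time": time; "joint_positions": joint angles; "joint_vel": joint speeds; "joint_torque": joint torques, N m; "ee_pos": TCP position; "eef_rot": TCP orientation; "ft_force": force on the tool from outside, world axes, zero at the start; "torque": the same for the moment, N m; "width": finger opening in m.
Only numpy, scipy, OpenCV 4.12 (cv2) and the standard library are available. Lean on these libraries where they do the work, as an engineer would, in place of code of your own. Each camera call takes 0.05 s, during which the arm holds its last target. There are 200 camera calls.

## Task

Slide the dark test box along the bench, without lifting or tipping it, from the white corner marks to the yellow ones, and leave it centred and square inside them. Then take the board carrier from the blue stand by its black handle, lower the board through the slot in the box's lid until the white line across the board is level with the lid, and finish still holding it there, hanging from the gripper and not resting on the box. Leave the other things on the bench where they are.

Things in the scene. Friction and masses are not known exactly. Their poses are not given: they have to be found in the camera images.
- dark_box: Loose dark steel box with a grey lid, 130x130 mm and 60 mm high to the lid's top, about 0.7 kg (up to 0.85), standing on the bench. Origin at the centre of its underside, z up. On the lid, an orange grip block towards its -x edge and a slot towards its +x side. It stands at first inside white corner marks painted flat on the bench.
- box_knob (a point): Centre, half-way up, of the orange grip block fixed on the box's lid: 26 mm along the box's x, 16 mm along its y, 36 mm tall (bench heights 60 to 96 mm, so this point is 78 mm above the bench). It lies at x -45 mm, y 0 in the box's frame. Axes as the box's. Nothing stands beside it on the lid.
- box_slot (a point): Centre of the slot, at the level of the lid's top face (60 mm above the bench): slot 50 mm along the box's x by 12 mm along its y, cut through the 6 mm lid, edges chamfered 1 mm; below it the box is empty down to its floor, 56 mm below this point. It lies at x +18 mm, y 0 in the box's frame, 63 mm from the grip block's centre. Axes as the box's.
- station_centre (a point): Centre, at bench level, of the test place: yellow corner marks round a black and copper square, all flat on the bench and no obstacle. The marks frame a square 156 mm inside, 13 mm wider than the box on each side; their x and y axes are those that the box's should follow. The place is left or right of the box's start, 0.19 to 0.34 m away, with nothing standing between.
- blade: Loose board carrier standing upright in the blue stand, 80 g, symmetric under a half turn. Lower part: green board blade 46 mm along its x, 8 mm thick along its y, 52 mm tall. Upper part: black handle, 34 mm along x, 14 mm along y, 40 mm tall, wider than the slot's 12 mm. Origin at the centre of the blade's bottom edge; z up along the carrier.
- blade_grip (a point): Centre of the carrier's black handle, 72 mm above the blade's bottom edge; the handle reaches 20 mm above and below it. Grip across its 14 mm thickness (along y). Axes as the carrier's.
- blade_line (a point): Middle of the white line drawn across the green blade, 36 mm above its bottom edge, 36 mm below the handle's centre. Axes as the carrier's.
- stand: Fixed blue stand, 100x60 mm at the foot, 44 mm tall, with one pocket 51x13 mm open at the top, its floor 8 mm above the bench, in which the carrier stands (lift it 40 mm to be free). Origin at the centre of its underside; the pocket's length is along its x.
- ipa_bottle: Bystander: white plastic bottle with blue and white cap, 62 mm across, 128 mm tall; origin at the centre of its underside.
- speaker_1: Bystander: black and silver loudspeaker driver lying face down, 78x78x45 mm; origin at the centre of its underside.
- speaker_2: Bystander: a second such loudspeaker driver, 78x78x45 mm; origin at the centre of its underside.
- parts_bin_1: Bystander: small black open bin of small parts, 100x69x38 mm; origin at the centre of its underside.
- wrist_strap: Bystander: blue wrist strap ring lying on the bench, 60x74x18 mm; origin at the centre of its underside.
- esd_brush: Bystander: black flat brush, 24x158x10 mm, lying along its y; origin at the centre of its underside.
Mind the look-alikes: they are no part of the job. What is shaped like the blade but purple is not meant.

How it is judged:
By the outcome, as a careful person would: the job done as asked, in the order asked, and still so for the second after the job is handed in, while the arm keeps its last pose, push and grip.
It also fails if it takes over 72 s, if anything falls off the work surface, if the arm or the gripper's body presses on something with over 40 N, if the wrist force passes 120 N, or if a joint passes its speed limit or range.

## Working session

There is one attempt and no reset: what is moved stays moved. The work goes in short steps, Python scripts to look and compute and a shell command to move; the robot and the scene stay as the last step left them, time stands still between calls to the robot, and variables do not carry over. Pictures are saved under pics/ and viewed, about 8 in all and at most 12, crops included, and the job is handed in when it is done.

```bash
mkdir -p pics
cat > h.py <<'E'
import numpy as np, cv2
from bench import r
from scipy.spatial.transform import Rotation as R
def snap(name,fn,scale=1,crop=None):
    c=r.camera(name); im=c["pixels"][:,:,::-1]
    np.savez('pics/'+fn+'.npz',**{k:c[k] for k in c})
    if crop: u0,v0,u1,v1=crop; im=im[v0:v1,u0:u1]
    cv2.imwrite('pics/'+fn+'.png',cv2.resize(im,None,fx=scale,fy=scale,interpolation=cv2.INTER_CUBIC)); return c
def load(fn): return dict(np.load('pics/'+fn+'.npz'))
def px2w(c,u,v,z):
    K=np.array([[c["fx"],0,c["cx"]],[0,c["fy"],c["cy"]],[0,0,1]],float)
    x=(u-c["cx"])/c["fx"];y=(v-c["cy"])/c["fy"];rd=np.hypot(x,y);q=rd
    for _ in range(30): q=rd/(1+c["k1"]*q*q)
    s=q/rd if rd>0 else 1
    T=np.linalg.inv(c["camera_from_world"]); d=T[:3,:3]@np.array([x*s,-y*s,-1]); o=T[:3,3]
    return o+d*(z-o[2])/d[2]
def w2px(c,p):
    q=np.array(c["camera_from_world"])@np.append(p,1); x,y=q[0]/-q[2],-q[1]/-q[2]; s=1+c["k1"]*(x*x+y*y)
    return np.array([c["fx"]*x*s+c["cx"],c["fy"]*y*s+c["cy"]])
def st():
    s=r.read_state(); Rm=R.from_quat(s["eef_rot"]).as_matrix()
    print('t',round(s["time"],2),'pos',np.round(s["ee_pos"],4),'F',np.round(s["ft_force"],1),'w',round(s["width"],4)); print(np.round(Rm,3).tolist(),'q7',round(s["joint_positions"][6],2)); return s,Rm
E
python3 - <<'E'
from h import *
st();print(r.tip_extent)
for n in("top","side"):
    c=snap(n,n+'0'); print(n,np.round(np.linalg.inv(c["camera_from_world"])[:3,3],3),c["fx"],c["k1"])
E
```

```text
t 0.0 pos [0.2557 0.5699 0.2437] F [-0.3 -0.2 -0.4] w 0.0873
[[-0.912, 0.409, -0.001], [0.409, 0.912, -0.001], [-0.0, -0.001, -1.0]] q7 -0.09
0.022
top [0.212 0.022 1.604] 514.618321117552 -0.003369938084748945
side [ 0.507 -0.953  0.666] 374.3526919891406 -0.03750447189461124
```

View pics/top0.png

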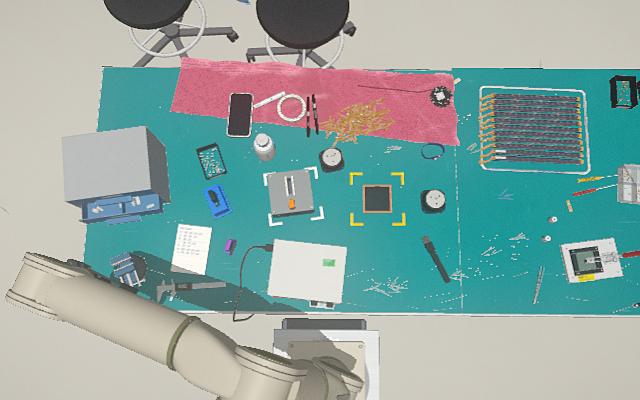

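View pics/side0.png

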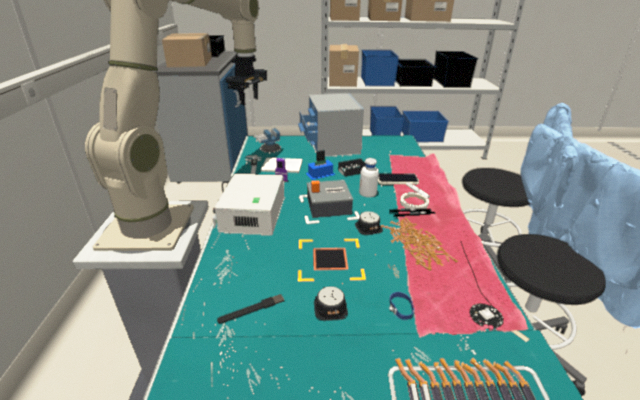

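The top view shows the box at (292,193) with its orange knob at (292,204), the yellow marks round (377,199) and the blue stand with the black handle at (214,198). There are two candidates for the carrier: the black handle in the blue stand at (214,198), and the purple piece at (231,246). The one in the blue stand fits; the purple one is the look-alike. I'll confirm this in a crop.

Run:
```python
from h import *
c=load('top0'); im=c["pixels"][:,:,::-1]
a=cv2.resize(im[150:260,190:420],None,fx=3.45,fy=3.45,interpolation=cv2.INTER_CUBIC)
cv2.imwrite('pics/crop1.png',a)
for n,u,v,z in [("knob",292,204,.096),("slot",290,185,.06),("stat",377,199,0),("stand",216,200,.044),("handle",214,198,.1),("bottle",263,146,.12),("sp",331,159,.04)]: print(n,px2w(c,u,v,z).round(3))
hsv=cv2.cvtColor(im,cv2.COLOR_BGR2HSV)
for n,lo,hi,roi in [("yel",(22,150,150),(35,255,255),(340,165,415,235)),("orange",(5,150,150),(18,255,255),(280,190,305,215))]:
    m=cv2.inRange(hsv,lo,hi); k=np.zeros_like(m); u0,v0,u1,v1=roi; k[v0:v1,u0:u1]=m[v0:v1,u0:u1]
    cnt=[x for x in cv2.findContours(k,0,1)[0] if cv2.contourArea(x)>5]
    for x in cnt: M=cv2.moments(x); print(n,M['m10']/M['m00'],M['m01']/M['m00'],cv2.contourArea(x))
    P=np.concatenate(cnt).reshape(-1,2); z=0 if n=="yel" else .096
    W=np.array([px2w(c,u,v,z)[:2]*1000 for u,v in P],np.float32); print(n,cv2.minAreaRect(W))
```

```text
knob [0.516 0.104 0.096]
slot [0.583 0.113 0.06 ]
stat [ 0.555 -0.161  0.   ]
stand [0.536 0.342 0.044]
handle [0.531 0.337 0.1  ]
bottle [0.688 0.194 0.12 ]
sp [ 0.674 -0.013  0.04 ]
yel 400.1025641025641 222.13333333333333 32.5
yel 354.89743589743586 222.13333333333333 32.5
yel 399.3741496598639 176.59183673469389 24.5
yel 352.9927536231884 175.9927536231884 23.0
yel ((555.4249877929688, -161.5308837890625), (169.46246337890625, 171.2271270751953), 0.6184169054031372)
orange 291.21768707482994 203.25170068027208 24.5
orange ((517.446044921875, 106.96061706542969), (21.477083206176758, 11.97419261932373), 1.201215147972107)
```

View pics/crop1.png

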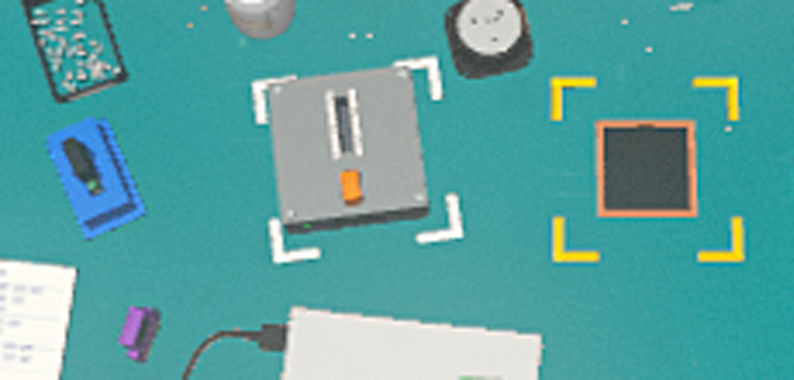

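```bash
python3 -m jog '[[-3.9,-2.9,0,0,0],[-3.9,-2.9,0,0,0],[-3.9,-2.9,0,0,0],[-3.9,-2.9,0,0,0],[-3.9,-2.9,0,0,0],[-3.9,-2.9,0,0,0],[-3.9,-2.9,0,0,0],[-3.9,-2.9,0,0,0],[-3.9,-2.9,0,0,0],[-3.9,-2.9,0,0,0]]'
python3 -m jog '[[0,0,0,-0.135,0],[0,0,0,-0.135,0],[0,0,0,-0.135,0],[0,0,0,-0.135,0],[0,0,0,0,0],[0,0,0,0,0],[0,0,0,0,0],[0,0,0,0,0],[0,0,0,0,0],[0,0,0,0,0]]'
python3 -c "
from h import *
st();c=snap('wrist','w1');T=np.linalg.inv(c['camera_from_world']);print(T.round(3))"
```

```text
time: 1.1
ee_pos: [0.4942, 0.1385, 0.2395]
eef_rot: [0.203, 0.979, -0.002, -0.003]
ft_force: [1.1, 0.7, -0.8]
width: 0.0871
time: 2.1
ee_pos: [0.4963, 0.1284, 0.2377]
eef_rot: [-0.063, 0.998, -0.003, -0.005]
ft_force: [-0.2, 0.6, -0.1]
width: 0.0869
t 2.1 pos [0.4963 0.1284 0.2377] F [-0.2  0.6 -0.1] w 0.0869
[[-0.992, -0.125, -0.009], [-0.125, 0.992, -0.006], [0.01, -0.005, -1.0]] q7 1.37
[[-0.125 -0.951 -0.284  0.417]
 [ 0.992 -0.121 -0.031  0.12 ]
 [-0.005 -0.286  0.958  0.379]
 [ 0.     0.     0.     1.   ]]
```

View pics/w1.png

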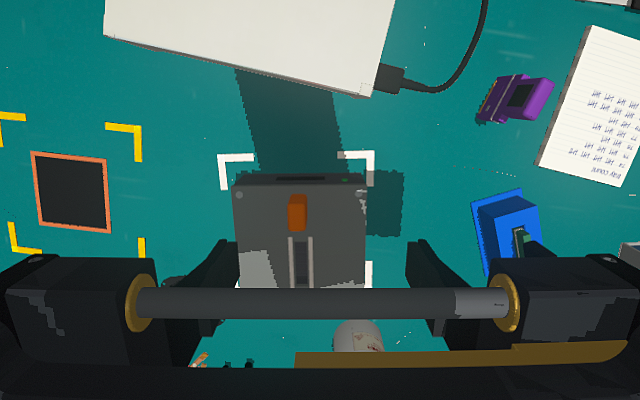

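The wrist view shows the knob at (297,212), the lid with its slot at (301,262), the yellow marks at left and the stand at right (520,235). Next I measure the knob, slot and station.

Run:
```python
from h import *
c=load('w1'); im=c["pixels"][:,:,::-1]; hsv=cv2.cvtColor(im,cv2.COLOR_BGR2HSV)
k=cv2.inRange(hsv,(3,150,60),(18,255,255)); k[:185]=0;k[240:]=0;k[:,:270]=0;k[:,330:]=0
P=cv2.findNonZero(k).reshape(-1,2)
for z in(.096,.06):
    W=np.array([px2w(c,u,v,z)[:2]*1000 for u,v in P],np.float32); print(z,cv2.minAreaRect(W),W.min(0),W.max(0))
for n,u,v,z in [("lidL",234,187,.06),("lidR",365,187,.06),("lidL2",238,287,.06),("lidR2",366,287,.06),("slotTL",289,238,.06),("slotTR",312,237,.06),("slotBL",290,288,.06),("slotBR",313,288,.06)]: print(n,px2w(c,u,v,z).round(4))
# station marks: pieces' outlines on bench
m=cv2.inRange(hsv,(20,150,100),(35,255,255)); m[:,200:]=0; m[255:]=0
for x in cv2.findContours(m,0,1)[0]:
    if cv2.contourArea(x)<20: continue
    W=np.array([px2w(c,u,v,0)[:2]*1000 for u,v in x.reshape(-1,2)],np.float32)
    print('Y',W.min(0).round(),W.max(0).round(),x.reshape(-1,2).min(0),x.reshape(-1,2).max(0))
m=cv2.inRange(hsv,(3,80,80),(19,255,255)); m[:,150:]=0;m[:140]=0;m[245:]=0
W=np.array([px2w(c,u,v,0)[:2]*1000 for u,v in cv2.findNonZero(m).reshape(-1,2)],np.float32); print('copper',cv2.minAreaRect(W))
# same from top
t=load('top0'); h2=cv2.cvtColor(t["pixels"][:,:,::-1],cv2.COLOR_BGR2HSV); m=cv2.inRange(h2,(3,80,80),(19,255,255)); m[:,:355]=0;m[:,400:]=0;m[:180]=0;m[220:]=0
W=np.array([px2w(t,u,v,0)[:2]*1000 for u,v in cv2.findNonZero(m).reshape(-1,2)],np.float32); print('copper top',cv2.minAreaRect(W))
```

```text
0.096 ((513.74853515625, 108.7950439453125), (32.910430908203125, 16.373580932617188), 6.404026508331299) [496.6722  100.10969] [530.8502  117.70181]
0.06 ((526.0814208984375, 107.35423278808594), (37.09714126586914, 18.456676483154297), 6.404484272003174) [506.8326   97.56389] [545.3587   117.394066]
lidL [0.5083 0.0454 0.06  ]
lidR [0.4927 0.1693 0.06  ]
lidL2 [0.6159 0.055  0.06  ]
lidR2 [0.5986 0.1877 0.06  ]
slotTL [0.5538 0.1027 0.06  ]
slotTR [0.5499 0.1253 0.06  ]
slotBL [0.6099 0.1092 0.06  ]
slotBR [0.6068 0.133  0.06  ]
Y [602. -82.] [625. -73.] [138 237] [145 254]
Y [ 604. -247.] [ 644. -207.] [  8 222] [ 41 254]
Y [ 484. -243.] [ 511. -239.] [  0 123] [  2 146]
Y [ 469. -115.] [509. -75.] [105 122] [141 161]
Y [ 470. -239.] [ 479. -208.] [  0 111] [ 25 120]
copper ((560.742919921875, -176.67457580566406), (102.52328491210938, 123.62767028808594), 0.692031979560852)
copper top ((556.3886108398438, -161.38829040527344), (88.01175689697266, 89.56475067138672), 0.6221577525138855)
```

```bash
python3 -m jog '[[-0.9,-1.1,0,0,0],[-0.9,-1.1,0,0,0],[0,0,2.5,0,0],[0,0,2.5,0,0],[0,0,2.5,0,0],[0,0,2.0,0,0],[0,0,1.5,0,0],[0,0,0.5,0,0],[0,0,0,0,0],[0,0,0,0,0]]' 50
python3 -c "
from h import *
st();c=snap('wrist','w2',1.5,(100,60,540,400))"
```

```text
time: 3.15
ee_pos: [0.5253, 0.0977, 0.1198]
eef_rot: [-0.058, 0.998, -0.004, -0.002]
ft_force: [-0.7, 0.3, 0.4]
width: 0.0871
t 3.15 pos [0.5253 0.0977 0.1198] F [-0.7  0.3  0.4] w 0.0871
[[-0.993, -0.116, -0.004], [-0.116, 0.993, -0.009], [0.005, -0.008, -1.0]] q7 1.48
```

View pics/w2.png

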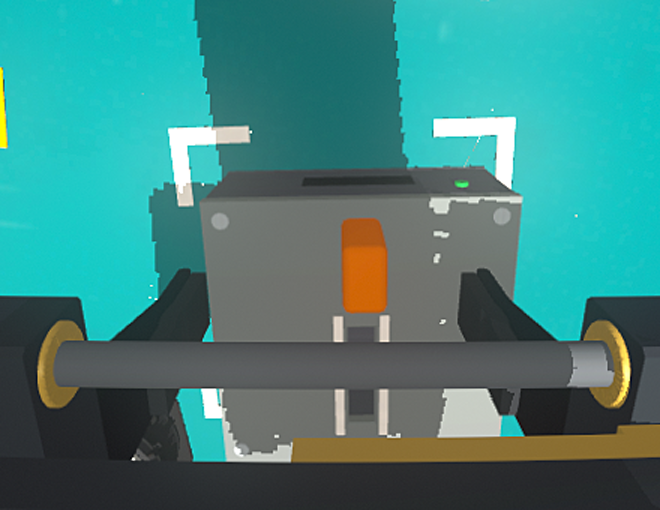

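The knob is about 1 cm to the +y side of the finger midline, as computed. I correct that and descend.

```bash
python3 -m jog '[[0.35,0.55,0,0,0],[0.3,0.5,0,0,0],[0,0,0,0,0],[0,0,1.0,0,0],[0,0,1.0,0,0],[0,0,0.7,0,0],[0,0,0.4,0,0],[0,0,0,0,0],[0,0,0,0,0],[0,0,0,0,0]]' 50
```

```text
time: 4.2
ee_pos: [0.5178, 0.1085, 0.0877]
eef_rot: [-0.059, 0.998, -0.004, -0.001]
ft_force: [-0.1, -0.2, -0.5]
width: 0.0869
```

```bash
python3 -m jog '[[0,0,0,0,0.6],[0,0,0,0,0.75],[0,0,0,0,0.85],[0,0,0,0,0.9],[0,0,0,0,1],[0,0,0,0,1],[0,0,0,0,1],[0,0,0,0,1],[0,0,0,0,1],[0,0,0,0,1]]' 50
```

```text
time: 5.2
ee_pos: [0.5183, 0.1085, 0.0887]
eef_rot: [-0.059, 0.998, -0.004, -0.0]
ft_force: [-0.7, 0.6, -1.2]
width: 0.0155
```

```bash
python3 -m jog '[[0,-0.5,0,0.02,1],[0,-1.0,0,0.03,1],[0,-1.2,0,0.03,1],[0,-1.2,0,0.02,1],[0,-1.2,0,0,1],[0,-1.2,0,0,1],[0,-1.2,0,0,1],[0,-1.0,0,0,1],[0,-0.5,0,0,1],[0,0,0,0,1]]'; python3 -c "
from h import *
st()"
```

```text
time: 6.2
ee_pos: [0.5209, 0.0119, 0.0887]
eef_rot: [-0.005, 1.0, -0.003, -0.0]
ft_force: [0.2, 2.3, -1.9]
width: 0.0158
t 6.2 pos [0.5209 0.0119 0.0887] F [ 0.2  2.3 -1.9] w 0.0158
[[-1.0, -0.01, -0.001], [-0.01, 1.0, -0.005], [0.001, -0.005, -1.0]] q7 1.55
```

```bash
python3 -m jog '[[0.2,-0.5,0,0,1],[0.2,-1.1,0,0,1],[0.2,-1.4,0,0,1],[0.1,-1.5,0,0,1],[0,-1.6,0,0,1],[0,-1.6,0,0,1],[0,-1.6,0,0,1],[0,-1.4,0,0,1],[0,-1.0,0,0,1],[0,-0.3,0,0,1]]'; python3 -c "
from h import *
st()"
```

```text
time: 7.2
ee_pos: [0.5118, -0.1171, 0.0887]
eef_rot: [-0.006, 1.0, -0.003, -0.002]
ft_force: [-0.7, 3.6, -0.7]
width: 0.0156
t 7.2 pos [ 0.5118 -0.1171  0.0887] F [-0.7  3.6 -0.7] w 0.0156
[[-1.0, -0.012, -0.004], [-0.012, 1.0, -0.005], [0.004, -0.005, -1.0]] q7 1.83
```

```bash
python3 -m jog '[[0,-0.7,0,0,1],[0,-1.0,0,0,1],[0,-1.0,0,0,1],[0,-0.8,0,0,1],[0,-0.5,0,0,1],[0,-0.2,0,0,1],[0,0,0,0,1],[0,0,0,0,1],[0,0,0,0,1],[0,0,0,0,1]]'
python3 - <<'E'
from h import *
st();snap('wrist','w3');t=snap('top','t3',5,(330,160,430,240));snap('side','s3')
E
```

```text
time: 8.2
ee_pos: [0.5121, -0.1615, 0.0887]
eef_rot: [-0.007, 1.0, -0.002, -0.002]
ft_force: [0.0, 0.7, -0.5]
width: 0.0155
t 8.2 pos [ 0.5121 -0.1615  0.0887] F [ 0.   0.7 -0.5] w 0.0155
[[-1.0, -0.014, -0.005], [-0.014, 1.0, -0.005], [0.005, -0.005, -1.0]] q7 1.93
```

View pics/w3.png

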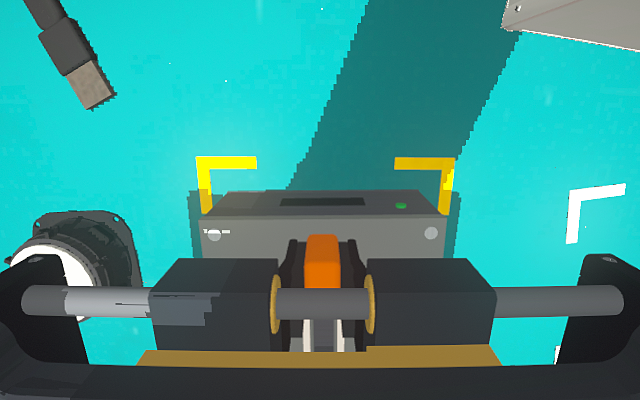

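The wrist view shows the box inside the yellow marks: lid front corners near (200,216) and (446,213), mark corners near (210,168) and (443,170). I'll work out the numbers.

Run:
```python
from h import *
c=load('w3'); im=c["pixels"][:,:,::-1]; hsv=cv2.cvtColor(im,cv2.COLOR_BGR2HSV); g=cv2.cvtColor(im,cv2.COLOR_BGR2GRAY).astype(int)
print('top edge col prof');
for u in(255,280,310,350,380,420): print(u,g[184:224,u].tolist())
sat=hsv[:,:,1]
for v in(222,235,248): print(v,sat[v,192:210].tolist(),sat[v,436:456].tolist())
m=cv2.inRange(hsv,(20,150,80),(35,255,255)); m[230:]=0; m[:140]=0
for x in cv2.findContours(m,0,1)[0]:
    if cv2.contourArea(x)<100: continue
    a=cv2.approxPolyDP(x,2.5,True).reshape(-1,2); print('Y',[(tuple(map(int,p)),(px2w(c,*p,0)[:2]*1000).round(1).tolist()) for p in a])
```

```text
top edge col prof
255 [175, 174, 175, 174, 175, 179, 151, 145, 118, 93, 96, 96, 96, 96, 93, 95, 94, 91, 91, 88, 88, 88, 87, 88, 88, 86, 85, 87, 86, 84, 83, 89, 107, 111, 109, 115, 127, 129, 128, 128]
280 [167, 168, 169, 170, 177, 136, 90, 89, 88, 85, 84, 84, 84, 84, 84, 85, 84, 77, 75, 71, 62, 56, 75, 83, 81, 80, 79, 80, 80, 81, 79, 92, 107, 107, 105, 116, 125, 127, 125, 125]
310 [97, 97, 96, 97, 97, 100, 90, 84, 81, 77, 76, 79, 80, 75, 58, 51, 51, 50, 50, 50, 50, 54, 74, 78, 77, 76, 77, 76, 76, 76, 76, 93, 105, 105, 102, 118, 126, 125, 124, 125]
350 [94, 93, 94, 95, 95, 90, 83, 76, 75, 76, 74, 75, 76, 65, 49, 43, 46, 46, 46, 45, 45, 62, 75, 76, 76, 74, 75, 75, 76, 73, 74, 98, 104, 102, 105, 120, 123, 124, 124, 124]
380 [95, 94, 94, 94, 95, 86, 79, 77, 75, 75, 75, 75, 75, 75, 76, 74, 76, 76, 77, 77, 76, 74, 77, 76, 76, 76, 75, 76, 75, 73, 82, 101, 105, 103, 109, 121, 124, 124, 124, 125]
420 [98, 99, 98, 99, 100, 99, 100, 101, 93, 81, 79, 78, 79, 80, 79, 80, 80, 80, 81, 79, 80, 79, 79, 81, 78, 80, 79, 79, 78, 78, 96, 106, 105, 103, 121, 126, 125, 125, 125, 126]
222 [142, 146, 145, 140
[... 207 characters left out ...]
14, 14, 14, 16, 10, 10, 9] [12, 9, 12, 12, 14, 12, 12, 10, 10, 71, 195, 181, 177, 173, 175, 175, 174, 179, 173, 169]
248 [202, 159, 166, 165, 167, 167, 167, 167, 180, 115, 24, 12, 12, 14, 12, 12, 12, 12] [12, 8, 12, 10, 12, 10, 12, 32, 162, 189, 178, 184, 179, 179, 178, 182, 182, 173, 211, 219]
Y [((396, 157), [469.6, -112.0]), ((394, 168), [477.1, -112.8]), ((442, 170), [477.9, -80.0]), ((438, 210), [506.5, -79.6]), ((448, 214), [509.4, -72.2]), ((454, 158), [469.6, -72.8])]
Y [((202, 212), [510.5, -245.6]), ((206, 213), [511.2, -242.8]), ((212, 206), [505.9, -238.1]), ((208, 169), [479.5, -238.8]), ((255, 168), [478.5, -206.7]), ((255, 157), [471.0, -206.4]), ((196, 157), [471.4, -246.3])]
```

View pics/t3.png

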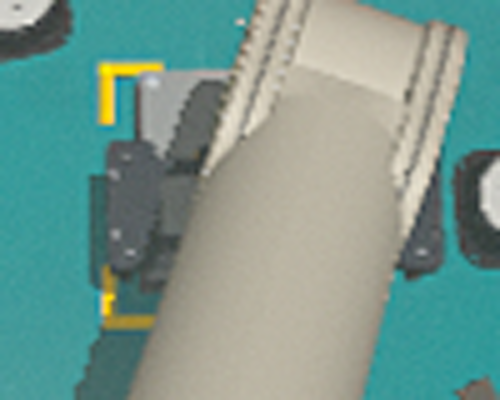

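Run:
```python
from h import *
c=load('w3')
for n,L,z in [("lidfront",[(255,219.5),(280,219),(310,218.6),(350,218.2),(380,218),(420,217.5)],.06),("left",[(197.8,222),(199.6,235),(201.3,248)],.06),("right",[(446.4,222),(445,235),(443.3,248)],.06),("bottom",[(280,189),(310,190),(350,189.6),(380,189.2)],0)]:
    print(n,[(px2w(c,*p,z)[:2]*1000).round(1).tolist() for p in L])
```

```text
lidfront [[493.5, -195.9], [493.0, -182.8], [492.5, -167.2], [492.0, -146.4], [491.7, -130.8], [491.1, -109.9]]
left [[495.4, -226.2], [502.7, -226.0], [510.3, -225.7]]
right [[493.4, -95.7], [500.8, -95.6], [508.3, -95.6]]
bottom [[492.9, -190.0], [493.3, -169.4], [492.6, -142.0], [492.1, -121.4]]
```

```bash
python3 -m jog '[[0.04,0.1,0,0.008,1],[0.04,0.09,0,0.007,1],[0,0,0,0,1],[0,0,0,0,1],[0,0,0,0,1],[0,0,0,0,0.8],[0,0,0,0,0.6],[0,0,0,0,0.3],[0,0,0,0,0],[0,0,0,0,0]]'
python3 - <<'E'
from h import *
st();c=snap('wrist','w4')
im=c["pixels"][:,:,::-1]; hsv=cv2.cvtColor(im,cv2.COLOR_BGR2HSV); g=cv2.cvtColor(im,cv2.COLOR_BGR2GRAY).astype(int)
for u in(255,280,350,380,420): print(u,g[212:224,u].tolist())
sat=hsv[:,:,1]
for v in(222,235,248): print(v,sat[v,192:210].tolist(),sat[v,436:456].tolist())
E
```

```text
time: 9.35
ee_pos: [0.5116, -0.1607, 0.0894]
eef_rot: [0.002, 1.0, -0.003, -0.002]
ft_force: [-0.8, 0.3, 0.7]
width: 0.0415
t 9.35 pos [ 0.5116 -0.1607  0.0894] F [-0.8  0.3  0.7] w 0.0415
[[-1.0, 0.004, -0.003], [0.004, 1.0, -0.006], [0.003, -0.006, -1.0]] q7 1.91
255 [88, 86, 91, 108, 113, 110, 117, 128, 131, 131, 130, 129]
280 [82, 80, 93, 107, 109, 107, 116, 129, 129, 128, 128, 127]
350 [76, 75, 92, 105, 106, 102, 120, 128, 126, 126, 126, 125]
380 [76, 77, 100, 107, 104, 106, 123, 128, 125, 126, 126, 126]
420 [79, 85, 104, 109, 106, 114, 125, 128, 125, 127, 126, 127]
222 [147, 149, 146, 148, 145, 145, 145, 152, 156, 21, 17, 15, 17, 15, 17, 17, 17, 17] [12, 12, 12, 12, 12, 12, 12, 12, 12, 12, 10, 15, 82, 187, 171, 171, 169, 173, 171, 173]
235 [166, 167, 164, 163, 162, 161, 153, 161, 159, 169, 107, 17, 13, 12, 13, 14, 16, 16] [9, 11, 10, 14, 10, 12, 12, 12, 12, 12, 33, 164, 184, 175, 171, 174, 182, 175, 174, 176]
248 [204, 159, 172, 177, 167, 171, 171, 173, 169, 169, 168, 192, 26, 15, 14, 12, 10, 14] [12, 10, 10, 12, 12, 12, 12, 10, 18, 83, 198, 183, 179, 174, 179, 176, 174, 208, 214, 216]
```

```bash
python3 -m jog '[[0,0,0,0,0],[0,0,-1,0,0],[0,0,-2,0,0],[0,0,-3,0,0],[0,0,-3,0,0],[0,0,-3,0,0],[0,0,-2,0,0],[0,0,-0.5,0,0],[0,0,0,0,0],[0,0,0,0,0]]'
python3 - <<'E'
from h import *
st();c=snap('wrist','w5')
E
```

```text
time: 10.4
ee_pos: [0.511, -0.1603, 0.2434]
eef_rot: [0.003, 1.0, -0.003, -0.002]
ft_force: [-0.5, 0.2, 0.8]
width: 0.087
t 10.4 pos [ 0.511  -0.1603  0.2434] F [-0.5  0.2  0.8] w 0.087
[[-1.0, 0.006, -0.003], [0.006, 1.0, -0.006], [0.003, -0.007, -1.0]] q7 1.84
```

View pics/w5.png

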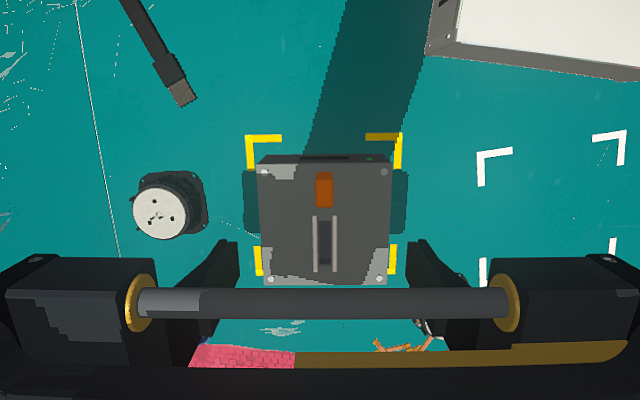

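The wrist view shows the box inside all four marks, lid spanning (258–392, 163–286). I measure it once more, now that it is released.

Run:
```python
from h import *
def analyse(fn):
    c=load(fn); im=c["pixels"][:,:,::-1]; hsv=cv2.cvtColor(im,cv2.COLOR_BGR2HSV); sat=hsv[:,:,1].astype(int); g=cv2.cvtColor(im,cv2.COLOR_BGR2GRAY).astype(int)
    def W(P,z): return np.array([px2w(c,u,v,z)[:2]*1000 for u,v in P])
    rows=np.arange(172,284,4)
    L=W([(next(u for u in range(240,300) if sat[v,u]<90 ),v) for v in rows],.06); Rr=W([(next(u for u in range(405,340,-1) if sat[v,u]<90)+1,v) for v in rows],.06)
    for n,E in(("lidL",L),("lidR",Rr)):
        p=np.polyfit(E[:,0],E[:,1],1); res=E[:,1]-np.polyval(p,E[:,0]); k=abs(res)<1.5; p=np.polyfit(E[k,0],E[k,1],1); print(n,'y@560',np.polyval(p,560).round(1),'yaw',np.degrees(np.arctan(p[0])).round(2),k.sum())
    F=[];
    for u in(300,310,340,350,360): print(u,g[150:172,u].tolist(), g[278:292,u].tolist())
    m=cv2.inRange(hsv,(20,150,80),(35,255,255)); m[290:]=0;m[:120]=0;m[:,:230]=0;m[:,410:]=0
    for x in cv2.findContours(m,0,1)[0]:
        if cv2.contourArea(x)<40: continue
        a=cv2.approxPolyDP(x,2,True).reshape(-1,2); print('Y',[(tuple(map(int,p)),W([p],0)[0].round(1).tolist()) for p in a])
analyse('w5')
```

```text
lidL y@560 -223.6 yaw -0.03 12
lidR y@560 -92.7 yaw 0.43 15
300 [107, 108, 110, 105, 83, 58, 49, 42, 38, 40, 48, 52, 57, 69, 80, 84, 84, 83, 83, 83, 83, 83] [147, 148, 148, 146, 147, 148, 151, 122, 108, 115, 53, 53, 55, 58]
310 [64, 65, 65, 64, 56, 52, 44, 35, 35, 44, 50, 48, 56, 71, 81, 83, 82, 82, 82, 82, 83, 82] [79, 69, 148, 150, 148, 148, 151, 121, 108, 115, 54, 50, 56, 58]
340 [62, 61, 63, 61, 54, 50, 40, 29, 29, 46, 50, 46, 58, 75, 81, 82, 81, 82, 82, 81, 81, 81] [79, 80, 80, 80, 80, 79, 76, 111, 110, 114, 51, 49, 56, 57]
350 [62, 62, 62, 58, 50, 49, 50, 49, 50, 50, 48, 46, 59, 75, 82, 82, 81, 82, 80, 81, 80, 81] [79, 80, 81, 80, 80, 79, 74, 112, 110, 116, 51, 52, 55, 57]
360 [63, 61, 65, 58, 51, 49, 50, 49, 50, 48, 49, 45, 61, 76, 81, 83, 81, 81, 81, 82, 80, 81] [80, 81, 79, 80, 79, 77, 71, 111, 110, 118, 46, 52, 56, 57]
Y [((254, 246), [604.3, -243.9]), ((256, 275), [643.8, -244.1]), ((261, 275), [643.8, -237.8]), ((260, 246), [604.3, -236.6])]
Y [((390, 244), [602.2, -79.3]), ((387, 273), [641.5, -80.9]), ((394, 273), [641.6, -72.1]), ((396, 244), [602.3, -72.0])]
Y [((248, 170), [510.4, -244.7]), ((253, 170), [510.5, -239.0]), ((252, 142), [478.9, -238.2]), ((281, 141), [478.0, -205.9]), ((281, 135), [471.5, -205.7]), ((245, 135), [471.1, -245.5])]
Y [((366, 133), [469.8, -112.3]), ((366, 139), [476.3, -112.1]), ((395, 140), [477.5, -80.1]), ((394, 168), [509.0, -79.5]), ((399, 168), [509.0, -73.9]), ((402, 133), [469.9, -72.7])]
```

```bash
python3 -m jog '[[0,4.6,0,0,0],[0,4.8,0,0,0],[0,4.8,0,0,0],[0,4.8,0,0,0],[0,4.8,0,0,0],[0,4.8,0,0,0],[0,4.8,0,0,0],[0,4.8,0,0,0],[0,4.5,0,0,0],[0,3,0,0,0]]'; python3 -m jog '[[0,0.5,0,-0.12,0],[0,0,0,-0.12,0],[0,0,0,-0.11,0],[0,0,0,0,0],[0,0,0,0,0],[0,0,0,0,0],[0,0,0,0,0],[0,0,0,0,0],[0,0,0,0,0],[0,0,0,0,0]]'
python3 - <<'E'
from h import *
st();snap('wrist','w6'); t=snap('top','t6')
c=load('w5'); print(px2w(c,350,162.7,.06),px2w(c,340,284.7,.06))
E
```

```text
time: 11.45
ee_pos: [0.5103, 0.3065, 0.2257]
eef_rot: [0.009, 1.0, -0.007, -0.01]
ft_force: [-1.2, 0.4, -1.0]
width: 0.0871
time: 12.45
ee_pos: [0.5054, 0.3168, 0.216]
eef_rot: [-0.17, 0.985, -0.007, -0.018]
ft_force: [0.3, -0.2, -1.0]
width: 0.087
t 12.45 pos [0.5054 0.3168 0.216 ] F [ 0.3 -0.2 -1. ] w 0.087
[[-0.941, -0.336, -0.033], [-0.336, 0.942, -0.021], [0.038, -0.008, -0.999]] q7 1.3
[ 0.49138079 -0.1338259   0.06      ] [ 0.62210639 -0.14208143  0.06      ]
```

View pics/w6.png

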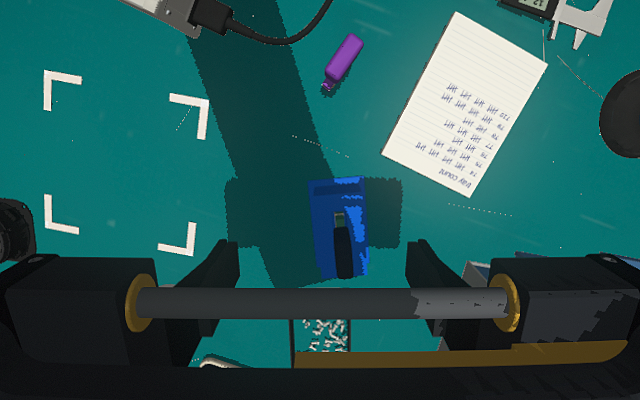

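The wrist view shows the blue stand at (340,225), its carrier's black handle running from (340,225) to (347,278), and the purple look-alike away at (343,65). The box check is good: lid centre x 0.5567 against 0.5566 for the marks.

Run:
```python
from h import *
c=load('w6'); im=c["pixels"][:,:,::-1]; hsv=cv2.cvtColor(im,cv2.COLOR_BGR2HSV)
for v in range(208,284,3): print(v,' '.join('%3d'%x for x in hsv[v,318:366:2,2]),'|',' '.join('%3d'%x for x in hsv[v,318:366:4,1]))
cv2.imwrite('pics/crop6.png',cv2.resize(im[170:290,280:410],None,fx=4,fy=4,interpolation=cv2.INTER_CUBIC))
```

```text
208 108 110 109 109 110 108 109 109 109 108 109 110 109 133 186 217 217 214 216 213 213 225 100 112 | 234 227 220 229 227 220 225 223 226 224 225 207
211 108 109 109 109 108 109 109 101  89  86  76  68  69  97 106 216 210 210 211 210 210 199 154 112 | 224 227 234 232 189 205 192 221 227 225 226 225
214 109 109 108 110 108 108 109 104  93 104  80  84  92 107  91 174 214 211 210 210 211 223  97 112 | 225 234 238 232  49  32  30 207 226 228 227 208
217 108 108 109 106 108 109 109 100 103  50  53  54  53  95  90 101 227 213 211 210 211 206 101 111 | 229 229 231 227 139 144 140 210 227 225 227 220
220 108 109 110 109 108 109 108 101 113  59  67  67  67  91  90 108 128 216 210 209 209 221 100 110 | 227 225 236 234 156 141 133 215 235 225 227 214
223 109 107 109 109 107 108 109  99 108  74  65  67  67  82  88 109 103 147 213 209 211 164  95 106 | 227 222 234 225 194 145 141 220 218 227 227 217
226 109 108 110 108 108 109 109 105 114  73  61  54  51  50  75 110 109  97 184 210 210 210 213 165 | 229 223 231 220 248 146 120 214 225 230 228 229
229 110 109 109 108 109 108 108 112  23  27  29  3
[... 2099 characters left out ...]
30  31  30  31  32  28  24 114 109 108 107  91 214 | 222 223 220 224 229  88 115 132 164 239 231 224
274  62  60 112 108 108 107 108 106 109  90  26  32  30  31  32  29  29  21 105 111 108 108 103 187 | 214 225 222 220 222  69 119 135 141 223 229 223
277  61  61 110 112 112 113 114 104  93  90  31  25  27  28  28  22  21  45 121  92 117 117 117 115 | 230 227 230 224 217 132  94  82  61 247 242 238
280  60  60  60  56  90 118  91 114 116 116 116 117 119 114 120 119 117 114 115 114 114 114 114 114 | 221 204 224 235 242 246 238 236 238 237 246 246
283 118 116 116 115 114 114 114 114 114 113 114 115 115 113 113 115 114 115 115 114 113 115 115 114 | 229 246 235 226 244 239 228 241 235 239 241 224
```

View pics/crop6.png

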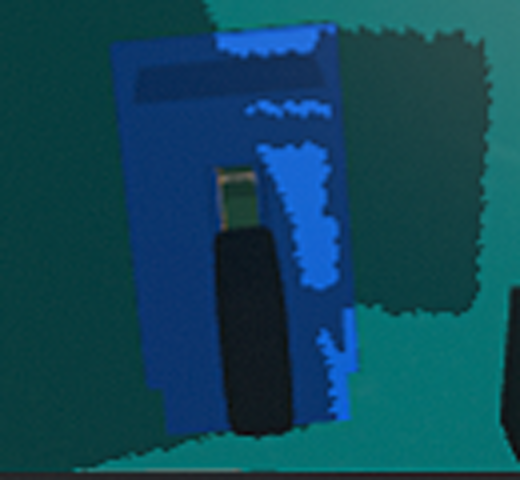

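Run:
```python
from h import *
c=load('w6')
for n,p,z in [("farL",(337.8,278),.1),("farR",(353.3,277),.1),("R250",(351.2,250),.1),("R262",(352.3,262),.1),("L250",(334.7,250),.1),("L262",(335.9,262),.1),("nearbotL",(334,227),.06),("nearbotR",(348,227),.06),("standTL",(308,180.5),.0),("standTL'",(316,268),.044),("standmidT",(339,187),.044),("standFL",(321.5,278),.044),("standFR",(366.5,274.5),.044)]: print(n,(px2w(c,*p,z)*1000).round(1))
```

```text
farL [557.4 349.2 100. ]
farR [552.2 360.9 100. ]
R250 [530.3 350.7 100. ]
R262 [539.9 355.3 100. ]
L250 [534.8 338.1 100. ]
L262 [544.4 342.7 100. ]
nearbotL [529.4 336.6  60. ]
nearbotR [525.1 348.7  60. ]
standTL [509.1 301.5   0. ]
standTL' [581.2 337.   44. ]
standmidT [495.9 329.7  44. ]
standFL [589.7 345.8  44. ]
standFR [570.8 387.   44. ]
```

```bash
python3 -m jog '[[0,0,0,-0.04,0],[0,0,0,-0.037,0],[-1.2,0.4,0,0,0],[-1.5,0.4,0,0,0],[-1.3,0.4,0,0,0],[-1.0,0.3,0,0,0],[0,0,1.5,0,0],[0,0,2.0,0,0],[0,0,1.5,0,0],[0,0,0,0,0]]'
python3 - <<'E'
from h import *
st();c=snap('wrist','w7')
im=c["pixels"][:,:,::-1]
cv2.imwrite('pics/crop7.png',cv2.resize(im[130:380,220:420],None,fx=2.4,fy=2.4,interpolation=cv2.INTER_CUBIC))
print(w2px(c,[.541,.349,.1]))
E
```

```text
time: 13.55
ee_pos: [0.5434, 0.3501, 0.1601]
eef_rot: [-0.209, 0.978, -0.007, -0.018]
ft_force: [-0.5, -0.4, -0.4]
width: 0.0868
t 13.55 pos [0.5434 0.3501 0.1601] F [-0.5 -0.4 -0.4] w 0.0868
[[-0.912, -0.41, -0.033], [-0.409, 0.912, -0.021], [0.039, -0.005, -0.999]] q7 1.38
[321.03389988 229.49574506]
```

View pics/crop7.png

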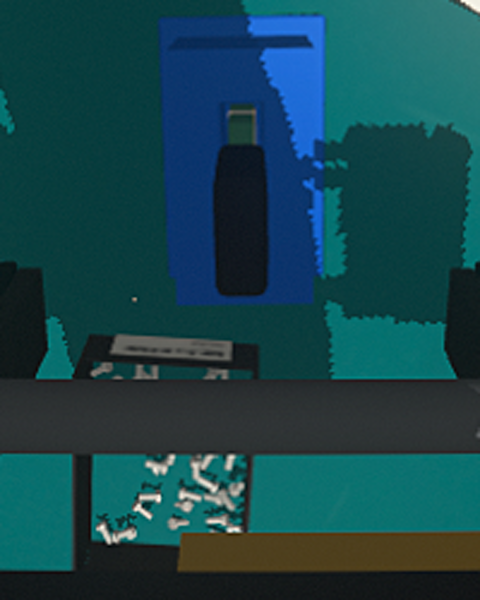

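The crop shows the handle square to the jaws and running from (320,191) to (321,253) in full-image pixels. I compute its centre and descend.

Run:
```python
from h import *
c=load('w7'); f=px2w(c,320.8,253.5,.1)*1000; L=px2w(c,310.4,250,.1)*1000; Rr=px2w(c,331.5,250,.1)*1000; n=px2w(c,320.3,191,.06)*1000
print(f,n,L,Rr); s=r.read_state(); M=R.from_quat(s["eef_rot"]).as_matrix()
u=(f-n)[:2];print(np.degrees(np.arctan2(u[1],u[0])),np.linalg.norm(u))
for cen in (f[:2]-17*np.array([.912,.409]),n[:2]+17*np.array([.912,.409])):
    d=np.append(cen/1000,.083)-s["ee_pos"]; print(cen,(M.T@d*100).round(2))
```

```text
[555.81216602 355.47105676 100.        ] [527.52015617 342.04153139  60.        ] [556.3364684  348.48444716 100.        ] [550.83565527 360.67031434 100.        ]
25.39254879314421 31.317566520748088
[540.30816602 348.51805676] [0.1  0.02 7.84]
[543.02415617 348.99453139] [-0.17 -0.05  7.83]
```

```bash
python3 -m jog '[[0,0,1.3,0,0],[0,0,1.5,0,0],[0,0,1.5,0,0],[0,0,1.5,0,0],[0,0,0.9,0,0],[0,0,0.4,0,0],[0,0,0,0,0],[0,0,0,0,0],[0,0,0,0,0],[0,0,0,0,0]]' 30
```

```text
time: 14.6
ee_pos: [0.5419, 0.349, 0.0859]
eef_rot: [-0.209, 0.978, -0.006, -0.017]
ft_force: [1.2, -0.4, 0.0]
width: 0.0873
```

```bash
python3 -m jog '[[0,0,0.25,0,0.5],[0,0,0,0,0.7],[0,0,0,0,0.8],[0,0,0,0,0.9],[0,0,0,0,1],[0,0,0,0,1],[0,0,0,0,1],[0,0,0,0,1],[0,0,0,0,1],[0,0,0,0,1]]' 30; python3 -c "
from h import *
st()"
```

```text
time: 15.6
ee_pos: [0.5424, 0.3493, 0.0844]
eef_rot: [-0.209, 0.978, -0.006, -0.016]
ft_force: [-0.7, -0.0, 0.3]
width: 0.015
t 15.6 pos [0.5424 0.3493 0.0844] F [-0.7 -0.   0.3] w 0.015
[[-0.912, -0.409, -0.028], [-0.409, 0.912, -0.017], [0.033, -0.004, -0.999]] q7 1.38
```

```bash
python3 -m jog '[[0,0,-0.7,0,1],[0,0,-1,0,1],[0,0,-1.3,0,1],[0,0,-1.5,0,1],[0,0,-1.5,0,1],[0,0,-1.5,0,1],[0,0,-1.5,0,1],[0,0,-1.2,0,1],[0,0,-0.5,0,1],[0,0,0,0,1]]'; python3 -m jog '[[0,0,0,0.08,1],[0,0,0,0.08,1],[0,0,0,0.08,1],[0,0,0,0.08,1],[0,0,0,0.07,1],[0,0,0,0.03,1],[0,0,0,0,1],[0,0,0,0,1],[0,0,0,0,1],[0,0,0,0,1]]'; python3 -c "
from h import *
st()"
```

```text
time: 16.6
ee_pos: [0.5465, 0.3518, 0.2051]
eef_rot: [-0.209, 0.978, -0.004, -0.013]
ft_force: [0.5, -0.6, -1.3]
width: 0.0138
time: 17.6
ee_pos: [0.5443, 0.3503, 0.1996]
eef_rot: [0.006, 1.0, -0.01, -0.015]
ft_force: [-0.9, -0.7, -1.6]
width: 0.0139
t 17.6 pos [0.5443 0.3503 0.1996] F [-0.9 -0.7 -1.6] w 0.0139
[[-0.999, 0.013, -0.031], [0.013, 1.0, -0.019], [0.03, -0.019, -0.999]] q7 0.96
```

```bash
python3 -m jog '[[-0.2,-1,0,0,1],[-0.2,-2,0,0,1],[-0.2,-2.8,0,0,1],[-0.2,-3,0,0,1],[-0.2,-3,0,0,1],[-0.2,-3,0,0,1],[-0.2,-3,0,0,1],[-0.2,-3,0,0,1],[-0.2,-3,0,0,1],[-0.2,-3,0,0,1]]'; python3 -c "
from h import *
st()"
```

```text
time: 18.6
ee_pos: [0.5599, 0.06, 0.2051]
eef_rot: [0.007, 1.0, -0.01, -0.015]
ft_force: [1.0, 0.9, -1.6]
width: 0.0137
t 18.6 pos [0.5599 0.06   0.2051] F [ 1.   0.9 -1.6] w 0.0137
[[-0.999, 0.015, -0.029], [0.015, 1.0, -0.019], [0.029, -0.02, -0.999]] q7 1.41
```

```bash
python3 -m jog '[[-0.2,-3,0,0,1],[-0.2,-3,0,0,1],[-0.2,-2.8,0,0,1],[-0.2,-2.6,0,0,1],[-0.2,-2.4,0,0,1],[-0.2,-2.0,0,-0.01,1],[-0.1,-1.5,0,-0.01,1],[0,-1.0,0,0,1],[0,-0.5,0,0,1],[0,0,0,0,1]]'; python3 -c "
from h import *
st()"
```

```text
time: 19.6
ee_pos: [0.56, -0.1591, 0.2113]
eef_rot: [0.009, 1.0, -0.01, -0.013]
ft_force: [-0.0, 0.2, -2.4]
width: 0.0137
t 19.6 pos [ 0.56   -0.1591  0.2113] F [-0.   0.2 -2.4] w 0.0137
[[-1.0, 0.017, -0.027], [0.017, 1.0, -0.02], [0.026, -0.021, -0.999]] q7 1.82
```

```bash
python3 -m jog '[[-0.6,0.1,0,-0.013,1],[-0.6,0.1,0,-0.012,1],[-0.4,0,0,0,1],[0,0,1.3,0,1],[0,0,1.5,0,1],[0,0,1.5,0,1],[0,0,1.2,0,1],[0,0,0.5,0,1],[0,0,0,0,1],[0,0,0,0,1]]'
python3 - <<'E'
from h import *
s,M=st();c=snap('wrist','w8');d=snap('side','s8');snap('top','t8')
a=c["pixels"][140:390,200:440,::-1]; 
p=w2px(d,[.575,-.159,.08]).astype(int); print(p)
b=d["pixels"][p[1]-55:p[1]+45,p[0]-50:p[0]+50,::-1]
A=cv2.resize(a,(480,500),interpolation=cv2.INTER_CUBIC); B=cv2.resize(b,(320,320),interpolation=cv2.INTER_CUBIC)
im=np.zeros((500,800,3),np.uint8); im[:,:480]=A; im[:320,480:]=B; cv2.imwrite('pics/comp8.png',im)
# blade bottom expected, slot corners expected in wrist px
z=s["ee_pos"][2]-.0764
for q in [(.5747-.025,-.1582,.06),(.5747+.025,-.1582,.06),(.5747-.025,-.1642,.06),(s["ee_pos"][0]-.023,s["ee_pos"][1],z)]: print(q,w2px(c,q),w2px(d,q))
E
```

```text
time: 20.6
ee_pos: [0.5764, -0.1529, 0.1443]
eef_rot: [-0.009, 1.0, -0.009, -0.014]
ft_force: [-1.1, -0.2, -1.3]
width: 0.014
t 20.6 pos [ 0.5764 -0.1529  0.1443] F [-1.1 -0.2 -1.3] w 0.014
[[-0.999, -0.018, -0.029], [-0.017, 1.0, -0.019], [0.029, -0.018, -0.999]] q7 1.86
[337 235]
(0.5497, -0.1582, 0.06) [315.56188412 182.97193117] [328.10106882 241.36903638]
(0.5997, -0.1582, 0.06) [314.70798908 251.72069276] [346.87704901 241.15226401]
(0.5497, -0.1642, 0.06) [306.6368558  182.78895831] [328.19569409 242.75327237]
(np.float64(0.5533572916050923), np.float64(-0.152868307598651), np.float64(0.06794505526925068)) [323.23162186 191.26904123] [329.43971181 237.74014559]
```

View pics/comp8.png

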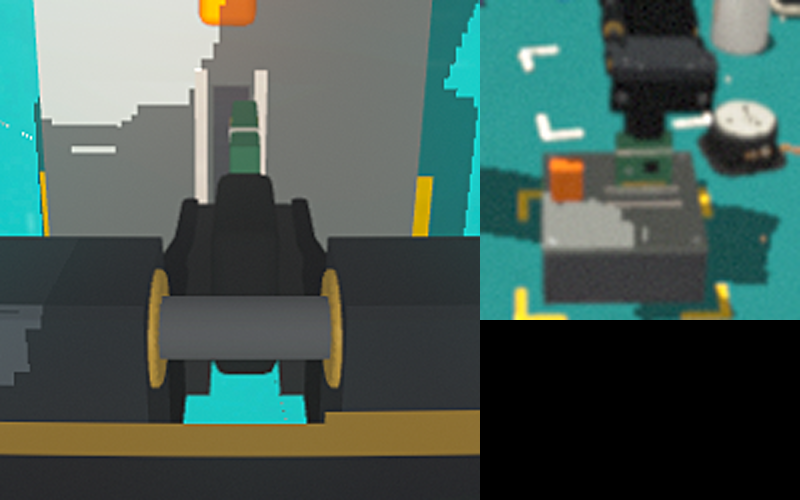

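The composite picture shows the blade's lower edge at about (322,190.5) in wrist pixels. It is parallel to the slot, whose near end is at (316,183). The blade is about 4.5 mm too far +y and 1 mm too far +x.

```bash
python3 -m jog '[[0.06,-0.25,0,0,1],[0.05,-0.2,0,0,1],[0,0,0,0,1],[0,0,0,0,1],[0,0,0,0,1],[0,0,0,0,1],[0,0,0,0,1],[0,0,0,0,1],[0,0,0,0,1],[0,0,0,0,1]]'
python3 - <<'E'
from h import *
s,M=st();c=snap('wrist','w9');im=c["pixels"]; h=cv2.cvtColor(im,cv2.COLOR_RGB2HSV)
g=cv2.cvtColor(im,cv2.COLOR_RGB2GRAY)
for v in (178,186,190,194,200,210,218): print(v,g[v,292:340].tolist())
print('sat200',h[200,300:335,1].tolist()); print('col',[ (v,int(g[v,316]),int(h[v,316,1])) for v in range(176,200)])
E
```

```text
time: 21.75
ee_pos: [0.5762, -0.1582, 0.1464]
eef_rot: [-0.008, 1.0, -0.009, -0.013]
ft_force: [-0.6, 0.1, -0.9]
width: 0.0139
t 21.75 pos [ 0.5762 -0.1582  0.1464] F [-0.6  0.1 -0.9] w 0.0139
[[-1.0, -0.017, -0.025], [-0.017, 1.0, -0.019], [0.026, -0.018, -0.999]] q7 1.87
178 [219, 219, 221, 226, 181, 104, 114, 118, 121, 122, 122, 121, 115, 161, 214, 220, 218, 219, 226, 187, 116, 119, 121, 122, 122, 122, 121, 121, 120, 122, 121, 121, 120, 121, 121, 120, 120, 120, 120, 120, 120, 116, 109, 179, 224, 216, 216, 217]
186 [225, 199, 161, 170, 149, 116, 121, 122, 121, 122, 122, 120, 114, 158, 211, 220, 216, 217, 224, 182, 109, 115, 103, 88, 88, 89, 90, 88, 88, 88, 88, 87, 87, 87, 88, 88, 88, 88, 85, 87, 100, 112, 125, 188, 222, 215, 216, 218]
190 [238, 193, 112, 121, 121, 122, 122, 122, 122, 121, 122, 120, 113, 159, 211, 217, 215, 216, 223, 182, 108, 115, 102, 86, 87, 87, 87, 87, 88, 87, 88, 88, 87, 88, 88, 87, 86, 85, 87, 89, 102, 110, 127, 188, 219, 215, 214, 220]
194 [122, 121, 121, 121, 121, 121, 122, 123, 121, 122, 121, 119, 112, 158, 211, 217, 214, 215, 222, 180, 108, 115, 101, 86, 8
[... 595 characters left out ...]
9, 120, 118, 119, 118, 118, 117, 110, 156, 208, 215, 211, 213, 221, 178, 105, 108, 96, 92, 100, 100, 100, 99, 99, 100, 99, 99, 99, 100, 99, 99, 99, 91, 84, 96, 109, 105, 175, 221, 211, 211, 215, 206]
sat200 [8, 8, 8, 9, 7, 21, 28, 27, 26, 26, 26, 23, 14, 9, 34, 72, 73, 93, 88, 85, 85, 86, 91, 91, 86, 88, 91, 93, 75, 46, 22, 11, 7, 9, 16]
col [(176, 122, 10), (177, 122, 8), (178, 122, 10), (179, 123, 12), (180, 121, 8), (181, 111, 9), (182, 96, 3), (183, 88, 8), (184, 86, 3), (185, 87, 9), (186, 88, 6), (187, 88, 8), (188, 88, 14), (189, 89, 8), (190, 87, 14), (191, 86, 44), (192, 86, 55), (193, 86, 52), (194, 86, 60), (195, 85, 68), (196, 84, 78), (197, 83, 86), (198, 88, 72), (199, 93, 69)]
```

```bash
python3 -m jog '[[0.1,0.05,0,0,1],[0,0,0,0,1],[-0.01,0.01,0.4,0,1],[-0.01,0.01,0.5,0,1],[-0.01,0.01,0.5,0,1],[-0.01,0.01,0.3,0,1],[0,0,0,0,1],[0,0,0,0,1],[0,0,0,0,1],[0,0,0,0,1]]'
python3 - <<'E'
from h import *
s,M=st();c=snap('wrist','w10');im=c["pixels"]; h=cv2.cvtColor(im,cv2.COLOR_RGB2HSV)
g=cv2.cvtColor(im,cv2.COLOR_RGB2GRAY)
for v in (185,195,200,208): print(v,g[v,302:346].tolist(),h[v,306:340,1].tolist())
print('col',[ (v,int(g[v,321]),int(h[v,321,1])) for v in range(166,200)])
E
```

```text
time: 22.8
ee_pos: [0.5748, -0.1575, 0.1274]
eef_rot: [-0.009, 1.0, -0.009, -0.013]
ft_force: [0.3, 0.4, -0.9]
width: 0.014
t 22.8 pos [ 0.5748 -0.1575  0.1274] F [ 0.3  0.4 -0.9] w 0.014
[[-1.0, -0.017, -0.026], [-0.017, 1.0, -0.019], [0.026, -0.018, -0.999]] q7 1.88
185 [182, 228, 221, 218, 219, 225, 205, 145, 117, 123, 123, 124, 124, 123, 124, 123, 122, 123, 123, 122, 123, 123, 122, 122, 123, 123, 122, 122, 122, 123, 121, 112, 162, 215, 221, 219, 218, 222, 216, 163, 111, 119, 120, 121] [25, 25, 28, 19, 9, 12, 10, 10, 10, 10, 12, 10, 10, 12, 10, 10, 12, 12, 10, 10, 10, 12, 10, 10, 10, 12, 8, 9, 21, 28, 23, 24, 25, 24]
195 [181, 226, 219, 217, 218, 222, 202, 145, 114, 112, 101, 88, 90, 90, 88, 90, 90, 90, 89, 88, 89, 91, 89, 90, 89, 88, 87, 87, 90, 102, 114, 108, 181, 224, 217, 217, 217, 222, 200, 142, 115, 119, 120, 120] [25, 27, 29, 16, 11, 11, 10, 3, 8, 17, 60, 84, 80, 80, 78, 79, 78, 75, 74, 76, 83, 86, 59, 9, 8, 5, 7, 5, 26, 26, 25, 26, 26, 25]
200 [179, 223, 218, 217, 217, 223, 202, 146, 113, 110, 100, 86, 100, 110, 99, 88, 89, 90, 89, 89, 88, 88, 88, 89, 89, 87, 96, 97, 90, 1
[... 390 characters left out ...]
, 126, 116, 120, 120, 119] [25, 26, 26, 16, 9, 14, 5, 15, 13, 36, 96, 85, 85, 85, 86, 82, 87, 89, 88, 87, 87, 91, 104, 39, 11, 3, 9, 16, 27, 28, 27, 26, 26, 27]
col [(166, 125, 12), (167, 124, 14), (168, 125, 14), (169, 124, 14), (170, 125, 14), (171, 124, 14), (172, 124, 12), (173, 123, 14), (174, 124, 14), (175, 123, 14), (176, 124, 12), (177, 124, 12), (178, 124, 12), (179, 123, 12), (180, 123, 10), (181, 124, 12), (182, 123, 10), (183, 123, 10), (184, 123, 10), (185, 122, 10), (186, 123, 12), (187, 123, 12), (188, 123, 10), (189, 125, 12), (190, 115, 13), (191, 99, 29), (192, 90, 78), (193, 88, 82), (194, 89, 78), (195, 88, 79), (196, 90, 76), (197, 89, 78), (198, 91, 77), (199, 89, 81)]
```

The forces are calm with the blade tip inside the slot, centred to within about 0.3 mm (blade centre 322 px, slot centre 321.7). I continue down.

```bash
python3 -m jog '[[-0.01,0.01,0.4,0,1],[-0.01,0.01,0.5,0,1],[-0.01,0.01,0.5,0,1],[-0.01,0.01,0.5,0,1],[-0.01,0,0.3,0,1],[0,0,0,0,1],[0,0,0,0,1],[0,0,0,0,1],[0,0,0,0,1],[0,0,0,0,1]]'
python3 - <<'E'
from h import *
s,M=st();c=snap('wrist','w11');snap('side','s11');im=c["pixels"]; h=cv2.cvtColor(im,cv2.COLOR_RGB2HSV)
g=cv2.cvtColor(im,cv2.COLOR_RGB2GRAY)
for v in (200,206): print(v,g[v,302:346].tolist())
print('col',[ (v,int(g[v,321]),int(h[v,321,1])) for v in range(186,232)])
E
```

```text
time: 23.85
ee_pos: [0.5748, -0.1575, 0.1035]
eef_rot: [-0.009, 1.0, -0.009, -0.013]
ft_force: [0.1, 0.1, -1.4]
width: 0.014
t 23.85 pos [ 0.5748 -0.1575  0.1035] F [ 0.1  0.1 -1.4] w 0.014
[[-1.0, -0.017, -0.026], [-0.017, 1.0, -0.019], [0.026, -0.018, -0.999]] q7 1.88
200 [219, 219, 220, 227, 189, 119, 117, 114, 114, 118, 118, 118, 116, 117, 116, 116, 117, 117, 116, 117, 117, 116, 116, 118, 120, 118, 120, 120, 118, 118, 117, 118, 110, 180, 226, 220, 218, 218, 219, 224, 192, 127, 115, 120]
206 [217, 217, 218, 225, 187, 118, 116, 112, 100, 88, 88, 82, 140, 150, 111, 106, 94, 96, 96, 96, 94, 95, 95, 95, 95, 91, 113, 175, 159, 88, 108, 113, 126, 189, 223, 217, 216, 216, 218, 225, 181, 109, 118, 120]
col [(186, 124, 18), (187, 124, 14), (188, 124, 16), (189, 124, 14), (190, 123, 14), (191, 124, 14), (192, 123, 12), (193, 122, 12), (194, 123, 12), (195, 123, 12), (196, 123, 14), (197, 123, 10), (198, 121, 10), (199, 123, 12), (200, 117, 13), (201, 102, 19), (202, 85, 77), (203, 116, 43), (204, 175, 29), (205, 149, 25), (206, 96, 69), (207, 84, 85), (208, 88, 77), (209, 89, 78), (210, 89, 83), (211, 89, 85), (212, 86, 83), (213, 98, 93), (214, 103, 98), (215, 103, 98), (216, 102, 102), (217, 103, 103), (218, 101, 103), (219, 102, 102), (220, 103, 103), (221, 102, 102), (222, 103, 103), (223, 103, 103), (224, 104, 105), (225, 107, 108), (226, 80, 79), (227, 50, 10), (228, 49, 15), (229, 49, 10), (230, 48, 0), (231, 48, 10)]
```

Run:
```python
from h import *
c=load('w11')
for x in(.5502,.5512,.5522):
    print(x,[ (z,w2px(c,[x,-.1575,z])[1].round(1)) for z in (.058,.06,.0625,.065,.0765,.079)])
print(w2px(c,[.5497,-.158,.06]))
d=load('s11'); g=d["pixels"]
p=w2px(d,[.575,-.162,.063]); print(p, w2px(d,[.575,-.162,.06]),w2px(d,[.575,-.165,.079]))
u=int(p[0]); 
for v in range(int(p[1])-14,int(p[1])+7): print(v,g[v,u-4].tolist(),g[v,u+4].tolist())
```

```text
0.5502 [(0.058, np.float64(201.5)), (0.06, np.float64(202.4)), (0.0625, np.float64(203.7)), (0.065, np.float64(204.9)), (0.0765, np.float64(211.3)), (0.079, np.float64(212.7))]
0.5512 [(0.058, np.float64(203.2)), (0.06, np.float64(204.1)), (0.0625, np.float64(205.4)), (0.065, np.float64(206.7)), (0.0765, np.float64(213.1)), (0.079, np.float64(214.6))]
0.5522 [(0.058, np.float64(204.9)), (0.06, np.float64(205.9)), (0.0625, np.float64(207.1)), (0.065, np.float64(208.5)), (0.0765, np.float64(215.0)), (0.079, np.float64(216.5))]
[321.56372451 201.55205859]
[337.73355677 241.22881896] [337.70047354 242.13422941] [337.98510613 237.03709478]
227 [26, 27, 25] [17, 20, 23]
228 [10, 19, 23] [19, 21, 20]
229 [16, 22, 16] [16, 18, 15]
230 [13, 15, 16] [23, 26, 25]
231 [27, 23, 26] [14, 12, 21]
232 [29, 27, 27] [17, 19, 16]
233 [26, 27, 22] [18, 21, 21]
234 [21, 26, 23] [22, 16, 18]
235 [25, 34, 27] [14, 12, 15]
236 [34, 57, 42] [23, 26, 25]
237 [45, 79, 63] [31, 50, 40]
238 [44, 84, 64] [48, 80, 59]
239 [63, 95, 71] [74, 99, 80]
240 [101, 119, 99] [110, 123, 105]
241 [108, 124, 104] [99, 118, 99]
242 [102, 115, 97] [99, 115, 95]
243 [133, 132, 119] [133, 132, 119]
244 [125, 120, 111] [115, 114, 102]
245 [93, 93, 86] [90, 90, 84]
246 [82, 83, 78] [79, 83, 75]
247 [85, 84, 81] [81, 83, 77]
```

Encoder, wrist and side views agree that the line is about 3 mm above the lid, with the blade about 1 mm towards -x in the slot. I correct both.

```bash
python3 -m jog '[[-0.1,0,0,0,1],[0,0,0.15,0,1],[0,0.005,0.15,0,1],[0,0,0,0,1],[0,0,0,0,1],[0,0,0,0,1],[0,0,0,0,1],[0,0,0,0,1],[0,0,0,0,1],[0,0,0,0,1]]'
python3 - <<'E'
from h import *
s,M=st();c=snap('wrist','w12');d=snap('side','s12');im=c["pixels"]; h=cv2.cvtColor(im,cv2.COLOR_RGB2HSV)
g=cv2.cvtColor(im,cv2.COLOR_RGB2GRAY)
for v in range(200,220): print(v,int(g[v,318]),int(g[v,322]),int(g[v,326]),int(h[v,322,1]))
x=s["ee_pos"][0]-.0235
for xx in(x-.001,x): print([ (z,w2px(c,[xx,-.1575,z])[1].round(1)) for z in (.058,.06,.062,.076)])
print('slot edge',w2px(c,[.5497,-.158,.06]))
g=d["pixels"]
for v in range(233,248): print(v,g[v,333].tolist(),g[v,338].tolist(),g[v,342].tolist())
E
```

```text
time: 24.95
ee_pos: [0.5759, -0.1575, 0.1003]
eef_rot: [-0.009, 1.0, -0.009, -0.013]
ft_force: [-0.3, -0.4, -0.9]
width: 0.0139
t 24.95 pos [ 0.5759 -0.1575  0.1003] F [-0.3 -0.4 -0.9] w 0.0139
[[-1.0, -0.017, -0.026], [-0.017, 1.0, -0.019], [0.026, -0.018, -0.999]] q7 1.88
200 114 115 115 15
201 97 97 98 30
202 83 83 83 89
203 116 117 115 41
204 174 175 172 29
205 148 149 148 24
206 94 95 93 70
207 85 85 84 84
208 89 87 90 80
209 89 90 89 80
210 90 89 88 83
211 89 88 88 82
212 87 86 87 81
213 97 97 96 95
214 102 103 102 96
215 104 104 104 99
216 104 103 102 100
217 104 102 102 102
218 102 103 101 100
219 104 103 102 101
[(0.058, np.float64(203.2)), (0.06, np.float64(204.2)), (0.062, np.float64(205.2)), (0.076, np.float64(213.1))]
[(0.058, np.float64(204.9)), (0.06, np.float64(206.0)), (0.062, np.float64(207.0)), (0.076, np.float64(214.9))]
slot edge [321.45057587 201.29620943]
233 [19, 13, 18] [16, 16, 14] [17, 18, 18]
234 [23, 24, 27] [23, 22, 27] [17, 22, 18]
235 [35, 33, 28] [14, 15, 8] [24, 23, 21]
236 [24, 36, 33] [24, 25, 24] [24, 30, 24]
237 [36, 62, 45] [28, 28, 31] [23, 36, 26]
238 [42, 79, 56] [30, 47, 35] [40, 62, 47]
239 [53, 90, 66] [44, 76, 58] [45, 79, 60]
240 [63, 96, 70] [60, 92, 70] [75, 95, 77]
241 [99, 115, 97] [102, 121, 103] [121, 128, 110]
242 [124, 132, 113] [129, 136, 120] [132, 137, 120]
243 [142, 138, 125] [141, 140, 125] [146, 144, 130]
244 [123, 118, 110] [118, 116, 106] [115, 114, 103]
245 [94, 94, 87] [84, 84, 76] [86, 86, 82]
246 [77, 80, 76] [81, 83, 79] [79, 81, 75]
247 [81, 83, 79] [81, 83, 78] [80, 81, 77]
```

```bash
python3 -c "
from h import *
r.close_job(); st()"
```

```text
the job is handed in; nothing more can be done
the job is handed in; nothing more can be done
```

I slid the box by its orange knob into the yellow marks. Then I took the carrier from the blue stand and lowered it through the slot. I handed in at about 25 s with it still held in the gripper.

**Box:** checked after release from the wrist camera, its centre was within about 0.6 mm of the marks' centre in x and y. It was square to within about 0.5° by the lid edges and about 1° by the slot edges. That check compares heights seen by a camera only good to about 2 mm. I did not re-measure the box against the marks after the insertion. The contact forces stayed near zero and the slot edge was still where expected to within about 0.5 px.

**Carrier:** the measured height puts the white line at 60 mm, level with the lid, and the wrist and side pictures agree to about 1–2 mm. The handle is about 16 mm clear of the lid. The blade is centred in the slot to under 1 mm, and the vertical force was about the carrier's own weight, so it is hanging and not resting.

**What was off:** a fast sideways move left the tool leaning about 1.8°. It did not affect the fit. I also asked for a state reading after handing in, and it was refused, so there is no check later than the hand-in.

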